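# Load a force-calibration hanger with two slotted weights

## Robot

A 6-joint arm with a two-finger parallel gripper is mounted at the origin on the work surface. World frame = base frame: x ahead of the robot, y to its left, z up, the work surface at z = 0. Lengths are in mm, angles in rad, forces in N, time in s.
With the tool pointing down it reaches from about 300 to 775 mm from the base axis. Payload 14.6 kg.
Tool frame: the origin (TCP) lies between the finger pads; the fingertips stand manip.tip_reach ahead of it and the grasp point (between the pads) lies 5 mm behind it (manip.tip_reach is the distance from the TCP to the fingertips, in mm); z points along the fingers, y is the line along which they close (so a half turn about z gives the same grasp; the last joint's range is limited). The gripper opens to 94 mm and grips with 3 to 60 N. Pads are 16 mm wide; open, the fingers measure 119 mm over their backs; the gripper's body (75 mm by 177 mm) begins 78 mm behind the grasp point.
Start: joints at [-1.405, 0.3, 1.521, -0, 1.321, -0.067], TCP at [126.88, -535.155, 219.446] pointing down, gripper open.
Joint ranges: [-3.03, 3.03], [-0.79, 2.21], [0.23, 2.52], [-1.04, 4.18], [0, 3.07], [-2.55, 2.55]. Speed limits (rad/s): [2.22, 2.22, 2.57, 3.14, 3.14, 3.14].

## Interface

Orientations are given as [roll, pitch, yaw] about the fixed x, y, z axes, in that order (R = Rz(yaw) Ry(pitch) Rx(roll)).
In Python, from cell import manip gives the robot as it stands. The module is installed in compiled form; this text tells all that it offers.
- The arm moves only by the shell command python3 -m creep 'ROWS' [FORCE]. ROWS is JSON, a list of rows, each a list of 3 entries, a list of its own where there are three numbers: the opening, from -1 (shut) to 1 (fully open), then the shift along the tool's x, y, z in cm, then the turn about the tool's z in units of 5 degrees (1.0 is 5 degrees). In form: [[grip, [tx, ty, tz], roll], ...]. A call has 1 to 12 rows; each row is the pose to reach, as a shift and turn from the pose commanded when the call began, along the tool's axes at that moment; what a row does not reach only later rows make up. A row lasts 1/10 s, in which the tool goes at most 50 mm and 8.59 degrees, less where a joint would pass 70% of its speed; a pose out of reach is approached as far as the arm can. A call with a gripper value outside its range is refused whole. The fingers move at their own pace and stop on an object; FORCE is the grip in N (left out, the last holds). Time passes only in rows, so rows that repeat a pose let the fingers close. It gives the time, the measured TCP pose, the force, the opening and the grip force at its end, in the units of the state.
- manip.read_state(): the state, without advancing time (a new reading comes with each control period).
- manip.camera(name): name is "side" or "top" or "wrist"; returns the picture (400x640x3 uint8, red, green, blue); there is no depth.
- manip.camera_params(name): a dict with "fovy" (degrees; the focal length in pixels is half the picture's height over the tangent of half this angle, whatever the lens; pixels are square), "cx", "cy" (the principal point, pixels), "origin" and "attitude" of the camera in the world. Camera axes: x right, y down, z forward; pixel columns grow to the right and rows downward; lengths in mm; the calibration is good to about 2 mm. A picture is of the moment at which its call begins: read the wrist's pose just before it. camera_params takes no time and is no camera call; for the wrist camera it gives the pose at the moment of the call.
- manip.sign_off(): hands the job in; it is judged then, once.
The state is a dict: "clock": time; "joints": joint angles; "qd": joint speeds; "effort": joint torques, N m; "eef_pos": TCP position; "eef_rot": TCP orientation; "wrist_force": force on the tool from outside, world axes, zero at the start; "moment": the same for the moment, N m; "finger_gap": finger opening in mm; "finger_force": force on a finger pad.
Only numpy, scipy, OpenCV 4.12 (cv2) and the standard library are available. Lean on these libraries where they do the work, as an engineer would, in place of code of your own. Each camera call takes 0.05 s, during which the arm holds its last target. There are 200 camera calls.

## Task

Load the weight hanger under the load cell: slide the large slotted disc sideways onto the rod until it is centred, resting flat on the pan, and then the small one on top of it with its slot facing the opposite way to the large disc's, so that neither can slide off. Set them down gently and leave them lying there, and do not disturb the bottle, beaker and mouse.

Things in the scene. Friction and masses are not known exactly. Their poses are not given: they have to be found in the camera images.
- stand: fixed, rigid calibration stand. Origin: on the bench under the hanger rod's axis, z up. 170 mm to +x stands a 20 mm column, 324 mm high, on a foot 120 x 180 x 14 mm (x, y, z). From it an arm 18 mm wide (z 255 to 271 mm) reaches back over the rod and carries a load cell (32 mm wide, z 219 to 255 mm); under it hangs the rod, 8 mm across, down to z 90 mm, ending in a round pan.
- pan (a point): the point on the rod's axis at the top face of the hanger pan, 90 mm above the bench; axes as the stand. The pan is 56 mm across and 6 mm thick, free air below it. A disc lying on the pan has its origin here.
- large_disc: the large one: slotted steel disc, 90 mm across, 8 mm thick, about 0.36 kg, lying flat. Origin: its centre, on the underside; z up. A 14 mm wide slot runs from the rim at +x in to 7 mm past the centre. To -x, away from the slot, an 8 mm high arm carries a grey plastic grip block 30 mm long (along x), 14 mm wide (y), 26 mm high from underside level, centred 85 mm from the centre.
- large_disc_grip (a point): in the middle of the large disc's grip block, 85 mm from the disc's centre to -x, 22 mm above its underside; axes as the disc. Pinch the block across its 14 mm width here.
- large_disc_mouth (a point): middle of the slot's open mouth at the rim of the large disc, 45 mm from its centre to +x, 4 mm above its underside
- small_disc: the small one: slotted steel disc, 68 mm across, 8 mm thick, about 0.21 kg, lying flat. Origin: its centre, on the underside; z up. A 14 mm wide slot runs from the rim at +x in to 7 mm past the centre. To -x, away from the slot, an 8 mm high arm carries a grey plastic grip block 30 mm long (along x), 14 mm wide (y), 26 mm high from underside level, centred 85 mm from the centre.
- small_disc_grip (a point): in the middle of the small disc's grip block, 85 mm from the disc's centre to -x, 22 mm above its underside; axes as the disc. Pinch the block across its 14 mm width here.
- small_disc_mouth (a point): middle of the slot's open mouth at the rim of the small disc, 34 mm from its centre to +x, 4 mm above its underside
- bottle: bystander: amber bottle, 60 mm across, 130 mm high, origin at the centre of its underside
- beaker: bystander: white ceramic beaker, 72 mm across, 85 mm high, origin at the centre of its underside
- mouse: bystander: black computer mouse, 104 x 58 x 33 mm, origin at the centre of its underside
There are look-alikes about, which are no part of the job. What is shaped like the large_disc but purple or turquoise is not meant.

How it is judged (in metres and radians):
On the way, in this order (a step that is already met when the one before it is completed fails the run):
1. the large disc lies flat on the hanger pan, centred on the rod to 10 mm, let go and at rest (contact force between the fingers and large_disc below 0.5 N and linear speed of large_disc below 0.03 m/s and angle between large_disc's own z axis and vertical below 0.08 rad and horizontal distance between large_disc and pan below 0.01 m and z of large_disc in the frame of pan between -0.003 and 0.004 m), for 0.2 s.
2. the small disc lies flat on the large one, centred on the rod to 10 mm, let go and at rest, its slot facing the opposite way (contact force between the fingers and small_disc below 0.5 N and linear speed of small_disc below 0.03 m/s and angle between small_disc's own z axis and vertical below 0.08 rad and horizontal distance between small_disc and pan below 0.01 m and z of small_disc in the frame of pan between 0.005 and 0.012 m and angle between the x axis of large_disc and the x axis of small_disc, either way round below 0.6 rad and x of small_disc_mouth in the frame of large_disc below 0 m), for 0.2 s.
At the end, for the whole second after the job is handed in: The large disc lies on the hanger pan and the small disc on top of it, both flat (within 0.08 rad), centred on the rod to 10 mm, at rest and let go, and their slots face opposite ways to within 0.6 rad (about 34 degrees) (all of step 1 and all of step 2); the robot touches nothing.
It fails at once if the bottle is moved more than 30 mm or tipped (distance of bottle from where it was at the start of the episode above 0.03 m or angle between bottle's own z axis and vertical above 0.3 rad).
It fails at once if the beaker is moved more than 30 mm or tipped (distance of beaker from where it was at the start of the episode above 0.03 m or angle between beaker's own z axis and vertical above 0.3 rad).
It fails at once if the mouse is moved more than 30 mm or tipped (distance of mouse from where it was at the start of the episode above 0.03 m or angle between mouse's own z axis and vertical above 0.3 rad).
It fails at once if a disc is set down or pushed hard: more than 60 N between a disc and the hanger stand, or between the two discs (contact force between any of large_disc, small_disc and stand above 60 N or contact force between small_disc and large_disc above 60 N).
It also fails if it takes over 69 s, if anything falls off the work surface, if the arm or the gripper's body presses on something with over 40 N, if the wrist force passes 120 N, or if a joint passes its speed limit or range.

## Working session

There is one attempt and no reset: what is moved stays moved. The work goes in short steps, Python scripts to look and compute and a shell command to move; the robot and the scene stay as the last step left them, time stands still between calls to the robot, and variables do not carry over. Pictures are saved under pics/ and viewed, at most 10 in all, crops included, and the job is handed in when it is done.

```bash
mkdir -p pics
python3 - <<'E'
from cell import manip
import cv2
s=manip.read_state();print({k:s[k] for k in('clock','eef_pos','eef_rot','finger_gap','wrist_force')},manip.tip_reach)
for n in('top','side'):
    print(n,manip.camera_params(n)); cv2.imwrite(f'pics/{n}0.png',manip.camera(n)[:,:,::-1])
print(manip.camera_params('wrist'))
E
```

```text
{'clock': 0.0, 'eef_pos': array([ 126.82712405, -534.92228897,  218.86544024]), 'eef_rot': array([-3.14036822e+00, -6.92704794e-05,  2.32782033e-01]), 'finger_gap': 93.70655231450391, 'wrist_force': array([ 0.14521325, -0.10876778, -0.30640927])} 14.0
top {'fovy': 52.1395015278762, 'cx': 320.9044252653735, 'cy': 202.89122444925394, 'origin': array([ 419.95281825,   28.74336192, 1094.67928653]), 'attitude': array([-3.02562904e+00,  1.24320308e-03, -1.58211058e+00])}
side {'fovy': 45.624230621341155, 'cx': 324.52948312995505, 'cy': 197.4561179116837, 'origin': array([-10.41278479, 602.05649496, 980.82552185]), 'attitude': array([-2.41911853, -0.0048289 , -2.33020415])}
{'fovy': 69.06834418184893, 'cx': 315.338759868358, 'cy': 199.2559344201549, 'origin': array([ 207.75066885, -515.62229779,  384.55500507]), 'attitude': array([ 2.85141843e+00,  1.35790015e-03, -1.33825034e+00])}
```

View pics/top0.png

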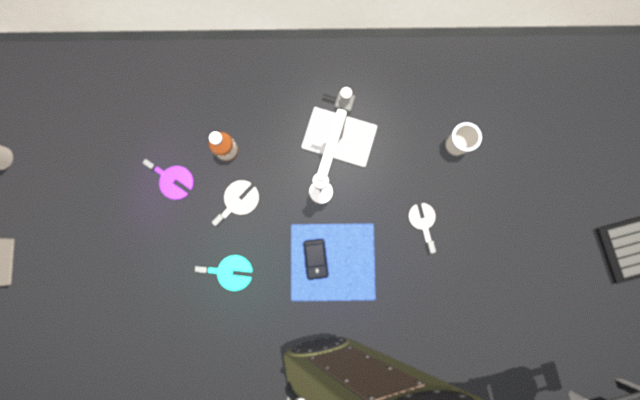

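View pics/side0.png

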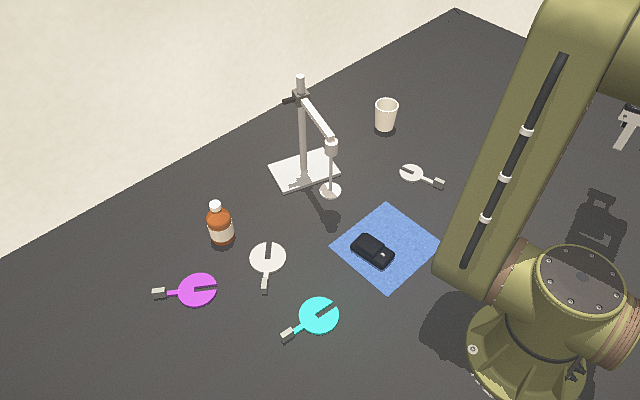

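```bash
cat > h.py <<'E'
import numpy as np,cv2
from scipy.spatial.transform import Rotation as R
from scipy.optimize import minimize
def cam(p):
    f=200/np.tan(np.radians(p['fovy'])/2); return f,p['cx'],p['cy'],np.array(p['origin']),R.from_euler('xyz',p['attitude']).as_matrix()
def proj(p,X):
    f,cx,cy,o,A=cam(p); c=(np.atleast_2d(X)-o)@A; return np.c_[cx+f*c[:,0]/c[:,2],cy+f*c[:,1]/c[:,2]]
def plane(p,uv,z):
    f,cx,cy,o,A=cam(p); d=A@np.array([(uv[0]-cx)/f,(uv[1]-cy)/f,1]); return o+d*(z-o[2])/d[2]
def local(P,x,y,yaw,z0=0):
    P=np.atleast_2d(P).astype(float); c,s=np.cos(yaw),np.sin(yaw)
    return np.c_[x+c*P[:,0]-s*P[:,1],y+s*P[:,0]+c*P[:,1],z0+P[:,2]]
def disc_polys(r,tilt=0):
    a0=np.arcsin(7/r); a=np.linspace(a0,2*np.pi-a0,80)
    b=np.linspace(-np.pi/2,-3*np.pi/2,15)
    D=np.r_[np.c_[r*np.cos(a),r*np.sin(a)],np.c_[7*np.cos(b),7*np.sin(b)]]
    D=np.c_[D,np.full(len(D),8.)]
    arm=np.array([[-r+3,-5,8],[-70,-5,8],[-70,5,8],[-r+3,5,8]])
    blk=[np.array([[-100,-7,z],[-70,-7,z],[-70,7,z],[-100,7,z]]) for z in(0,13,26)]
    return [D,arm]+blk
def render(p,r,x,y,yaw,z0=0,S=4):
    m=np.zeros((400*S,640*S),np.uint8)
    for P in disc_polys(r): cv2.fillPoly(m,[np.round(((proj(p,local(P,x,y,yaw,z0))+.5)*S-.5)*16).astype(np.int32)],255,shift=4)
    return cv2.resize(m,(640,400),interpolation=cv2.INTER_AREA)/255.
def fit(p,mask,r,x0,z0=0):
    g=lambda a:cv2.GaussianBlur(a,(0,0),1.5)
    M=g(mask.astype(float))
    f=lambda q:((g(render(p,r,q[0],q[1],q[2]/50,z0))-M)**2).sum()
    s=np.array([x0[0],x0[1],x0[2]*50]); best=minimize(f,s,method='Nelder-Mead',options=dict(initial_simplex=s+np.r_[np.zeros((1,3)),8*np.eye(3)]))
    return best.x/[1,1,50],best.fun
E
python3 - <<'E'
from h import *; from cell import manip
for n in('top','side'):
    p=manip.camera_params(n); im=cv2.imread(f'pics/{n}0.png'); hsv=cv2.cvtColor(im,cv2.COLOR_BGR2HSV)
    m=((hsv[:,:,2]>110)&(hsv[:,:,1]<70)).astype(np.uint8)
    pts={'top':[((241,197),(218,220),45),((422,215),(432,247),34)],'side':[((267,257),(265,286),45),((411,173),(438,184),34)]}[n]
    for c,g,r in pts:
        C=plane(p,c,8);G=plane(p,g,26);d=C-G;x0=[C[0],C[1],np.arctan2(d[1],d[0])]
        k=np.zeros_like(m);cv2.circle(k,((c[0]+g[0])//2,(c[1]+g[1])//2),36 if r==45 else 32,1,-1)
        print(n,r,np.round(x0,2),*fit(p,m*k,r,x0),(m*k).sum())
t=cv2.imread('pics/top0.png')[75:215,270:390];s=cv2.imread('pics/side0.png')[65:215,255:355]
cv2.imwrite('pics/crop.png',np.hstack([cv2.resize(t,None,fx=3.75,fy=3.75,interpolation=2)[:525],cv2.resize(s,None,fx=3.5,fy=3.5,interpolation=2)]))
E
```

```text
top 45 [564.9  242.72  -0.73] [564.56233883 243.40970173  -0.78710063] 2484.8168896096136 3872
top 34 [ 5.1095e+02 -2.4049e+02  2.1000e-01] [ 5.10779568e+02 -2.39201256e+02  2.44953928e-01] 619.3797850935313 1796
side 45 [563.75 245.21  -0.71] [564.29279128 244.15531855  -0.76345117] 78.04690884385533 1351
side 34 [ 5.0636e+02 -2.3604e+02  7.0000e-02] [ 5.09654003e+02 -2.36972186e+02  2.44632690e-01] 48.770814060973436 608
```

View pics/crop.png

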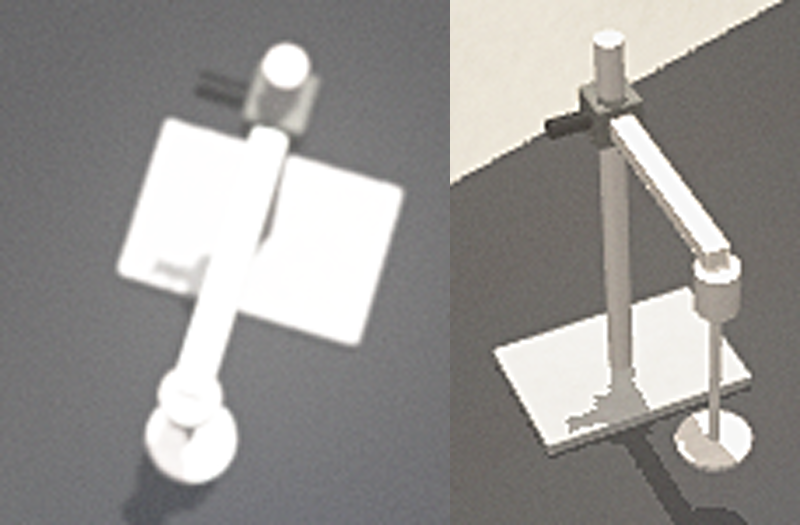

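Run:
```python
from h import *; from cell import manip
T,S=[manip.camera_params(n) for n in('top','side')]
t=lambda u,v:(270+(u+.5)/3.75-.5,75+(v+.5)/3.75-.5); s=lambda u,v:(255+(u-450+.5)/3.5-.5,65+(v+.5)/3.5-.5)
for n,p,pan,col,foot in(('top',T,t(191,436),t(286,66),[t(168,120),t(405,186),t(358,345),t(118,275)]),('side',S,s(713.5,439.5),s(608,38),[s(494,352),s(687,290),s(750,376),s(551,445)])):
    a=plane(p,pan,90);b=plane(p,col,324);F=np.array([plane(p,q,14)[:2] for q in foot])
    print(n,a.round(1),b.round(1),np.linalg.norm((b-a)[:2]),np.arctan2(*(b-a)[1::-1]),F.round(0).tolist(),F.mean(0))
    for i in range(4): d=F[(i+1)%4]-F[i];print(np.linalg.norm(d).round(1),np.degrees(np.arctan2(d[1],d[0])).round(1))
```

```text
top [567.   29.2  90. ] [727.5 -22.8 324. ] 168.69178267254503 -0.31292606469924766 [[811.0, 43.0], [760.0, -128.0], [643.0, -91.0], [696.0, 81.0]] [727.35782945 -23.89251369]
179.1 -106.7
122.7 162.5
179.9 72.8
121.1 -17.9
side [564.5  31.5  90. ] [728.  -22.2 324. ] 172.17006200535786 -0.31740543311656416 [[807.0, 47.0], [753.0, -120.0], [643.0, -87.0], [696.0, 79.0]] [725.0914276  -20.26916702]
175.8 -108.0
114.7 163.2
174.9 72.3
115.6 -16.4
```

```bash
cat >> h.py <<'E'
def shift(pos,yaw,tgt,tyaw):
    c,s=np.cos(yaw),np.sin(yaw); d=np.array(tgt)-pos
    return np.round([(c*d[0]+s*d[1])/10,(s*d[0]-c*d[1])/10,-d[2]/10,-np.degrees(tyaw-yaw)/5],2)
def st():
    from cell import manip
    s=manip.read_state(); return np.array(s['eef_pos']),s['eef_rot'][2],s
E
python3 - <<'E'
from h import *
p,y,s=st(); A=[420,-120,219]
print(shift(p,y,A,y+np.radians(60)))
print(shift(A,y+np.radians(60),[480,290,160],2.37))
E
```

```text
[ 38.1  -33.61  -0.   -12.  ]
[ 41.    -6.01   5.9  -12.49]
```

```bash
python3 -m creep '[[1,[38.1,-33.6,0],-12],[1,[38.1,-33.6,0],-12],[1,[38.1,-33.6,0],-12],[1,[38.1,-33.6,0],-12],[1,[38.1,-33.6,0],-12],[1,[38.1,-33.6,0],-12],[1,[38.1,-33.6,0],-12],[1,[38.1,-33.6,0],-12],[1,[38.1,-33.6,0],-12],[1,[38.1,-33.6,0],-12],[1,[38.1,-33.6,0],-12],[1,[38.1,-33.6,0],-12]]' 40
python3 - <<'E'
from h import *
p,y,s=st(); print(p,y,shift(p,y,[420,-120,219],.233+np.radians(60)),shift(p,y,[480,290,160],2.37),s['joints'])
E
```

```text
clock: 1.3
eef_pos: [420.4, -119.4, 219.1]
eef_rot: [-3.141, 0.0, 1.283]
wrist_force: [-0.8, -0.9, 0.0]
finger_gap: 94.1
finger_force: 0.0
[ 420.36486195 -119.37003247  219.12837786] 1.2828513871538894 [-0.07 -0.02  0.01  0.03] [ 40.95  -5.91   5.91 -12.46] [-3.60496705e-01  4.56128208e-02  1.82007828e+00 -7.34070312e-05
  1.27662922e+00 -7.25304497e-02]
```

```bash
python3 -m creep '[[1,[41,-5.9,5.9],-12.5],[1,[41,-5.9,5.9],-12.5],[1,[41,-5.9,5.9],-12.5],[1,[41,-5.9,5.9],-12.5],[1,[41,-5.9,5.9],-12.5],[1,[41,-5.9,5.9],-12.5],[1,[41,-5.9,5.9],-12.5],[1,[41,-5.9,5.9],-12.5],[1,[41,-5.9,5.9],-12.5],[1,[41,-5.9,5.9],-12.5],[1,[41,-5.9,5.9],-12.5],[1,[41,-5.9,5.9],-12.5]]'
python3 - <<'E'
from h import *; from cell import manip
p=manip.camera_params('wrist'); im=manip.camera('wrist')[:,:,::-1].copy()
cv2.imwrite('pics/w1raw.png',im); import json
json.dump({k:np.array(v).tolist() for k,v in p.items()},open('w1.json','w'))
for P in disc_polys(45): cv2.polylines(im,[proj(p,local(P,564.4,244,-.77)).astype(int)],True,(0,0,255))
cv2.imwrite('pics/w1.png',im)
E
```

```text
clock: 2.5
eef_pos: [481.6, 287.5, 160.8]
eef_rot: [3.141, 0.0, 2.369]
wrist_force: [0.0, -0.0, 0.6]
finger_gap: 93.9
finger_force: 0.0
```

View pics/w1.png

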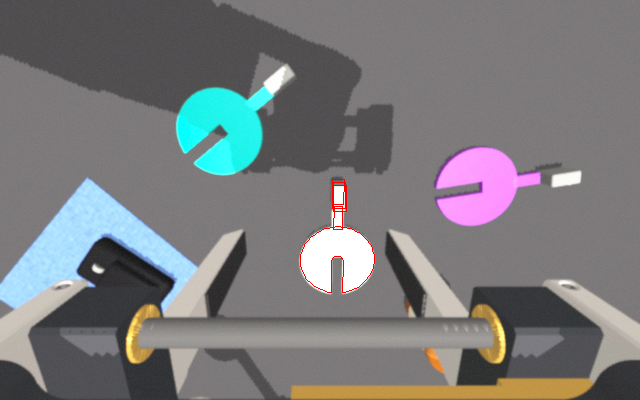

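Run:
```python
from h import *; import json
p=json.load(open('w1.json')); im=cv2.imread('pics/w1raw.png'); hsv=cv2.cvtColor(im,cv2.COLOR_BGR2HSV)
m=((hsv[:,:,2]>150)&(hsv[:,:,1]<70)).astype(np.uint8); k=np.zeros_like(m);cv2.rectangle(k,(290,165),(384,305),1,-1)
q,f=fit(p,m*k,45,[564.4,244,-.77]);print(q,f,(m*k).sum())
g=local([-85,0,22],*q)[0];print(g)
P,y,s=st();print(P,shift(P,y,[g[0],g[1],17],q[2]+np.pi))
```

```text
[564.31200262 242.79739852  -0.76598088] 136.4855447107201 4383
[503.05227158 301.72315989  22.        ]
[481.55680545 287.75624828 160.88840677] [-0.56  2.5  14.39 -0.08]
```

```bash
python3 -m creep '[[1,[-0.5,2.4,4],-0.1],[1,[-0.5,2.4,8],-0.1],[1,[-0.5,2.4,11],-0.1],[1,[-0.5,2.4,13],-0.1],[1,[-0.5,2.4,14],-0.1],[1,[-0.5,2.4,14.2],-0.1],[1,[-0.5,2.4,14.2],-0.1],[1,[-0.5,2.4,14.2],-0.1]]'
python3 - <<'E'
from h import *
P,y,s=st();print(P,y,shift(P,y,[503.05,301.72,17],-.766+np.pi))
E
```

```text
clock: 3.35
eef_pos: [502.1, 303.2, 19.8]
eef_rot: [3.14, 0.001, 2.379]
wrist_force: [-0.1, 0.3, -0.5]
finger_gap: 94.0
finger_force: 0.0
[502.05351961 303.24585878  19.79612835] 2.3793883714026536 [-0.18 -0.04  0.28  0.04]
```

Well aligned; lower slightly, close, then lift a little.

```bash
python3 -m creep '[[1,[-0.2,0,0.25],0],[0,[-0.2,0,0.25],0],[-0.6,[-0.2,0,0.25],0],[-1,[-0.2,0,0.25],0],[-1,[-0.2,0,0.25],0],[-1,[-0.2,0,0.25],0],[-1,[-0.2,0,0.25],0],[-1,[-0.2,0,0.25],0],[-1,[-0.2,0,0.25],0],[-1,[-0.2,0,0.25],0],[-1,[-0.2,0,0.25],0]]' 50
python3 -m creep '[[-1,[0,0,0],0],[-1,[0,0,0],0],[-1,[0,0,-2],0],[-1,[0,0,-5],0],[-1,[0,0,-9],0],[-1,[0,0,-12],0],[-1,[0,0,-12],0],[-1,[0,0,-12],0]]'
python3 - <<'E'
from h import *; from cell import manip
p=manip.camera_params('wrist'); im=manip.camera('wrist')[:,:,::-1].copy()
P,y,s=st();print(P,y,s['finger_gap'],s['joints']);np.save('w2.npy',[*P,y])
hsv=cv2.cvtColor(im,cv2.COLOR_BGR2HSV)
m=((hsv[:,:,2]>150)&(hsv[:,:,1]<70)).astype(np.uint8)
cv2.imwrite('pics/w2raw.png',im)
z0=P[2]-17; C=local([-85,0,0],P[0],P[1],y)[0]
for Q in disc_polys(45): cv2.polylines(im,[proj(p,local(Q,C[0],C[1],y-np.pi,z0)).astype(int)],True,(0,0,255))
print(C,z0)
cv2.imwrite('pics/w2.png',im)
E
```

```text
clock: 4.45
eef_pos: [502.9, 301.8, 16.0]
eef_rot: [3.142, 0.0, 2.38]
wrist_force: [0.4, -0.0, -0.6]
finger_gap: 17.5
finger_force: 0.0
clock: 5.25
eef_pos: [502.5, 301.6, 134.9]
eef_rot: [-3.141, -0.0, 2.379]
wrist_force: [-0.9, 0.0, -4.1]
finger_gap: 13.5
finger_force: 50.0
[502.10116407 301.34875398 134.00884484] 2.3794549535218277 13.763126188886101 [ 4.77950253e-01  4.59802882e-01  1.50787582e+00  1.39227529e-04
  1.17668190e+00 -3.30763328e-01]
[563.58690418 242.65885908   0.        ] 117.00884484354995
```

View pics/w2.png

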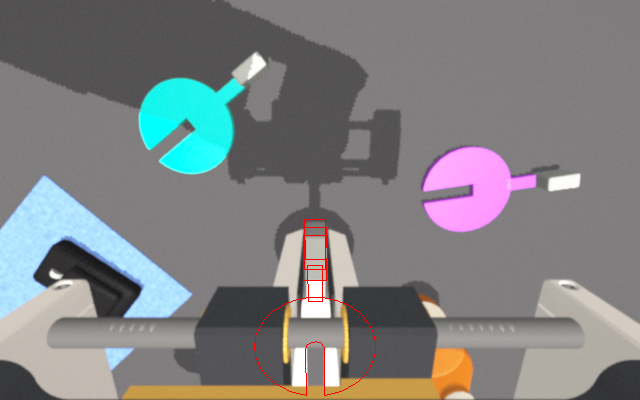

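Run:
```python
from h import *
P,y,s=st();P[2]=134.5;print(shift(P,y,[614,182.6,175],1.266))
```

```text
[-16.29  -0.86  -4.05  12.76]
```

```bash
python3 -m creep '[[-1,[0,0,-4],0],[-1,[-1,0,-4],1],[-1,[-2.5,0,-4],2],[-1,[-4,-0.2,-4],3.3],[-1,[-6,-0.3,-4],4.6],[-1,[-8,-0.4,-4],5.9],[-1,[-10,-0.6,-4],7.2],[-1,[-12,-0.7,-4],8.5],[-1,[-14,-0.8,-4],10],[-1,[-15.5,-0.8,-4],11.4],[-1,[-16.2,-0.8,-4],12.8],[-1,[-16.3,-0.8,-4],12.8]]'
python3 -m creep '[[-1,[0,0,0],0],[-1,[0,0,0],0],[-1,[0,0,0],0],[-1,[0,0,0],0]]'
python3 - <<'E'
from h import *; from cell import manip
P,y,s=st();print(P,y,s['finger_gap'],s['wrist_force'])
o=[]
C=local([-85,0,0],P[0],P[1],y)[0]; z0=P[2]-16; print(C,z0)
for n,f in(('top',2.),('side',2.)):
    p=manip.camera_params(n);im=manip.camera(n)[:,:,::-1].copy();cv2.imwrite(f'pics/{n}1.png',im)
    c=proj(p,[C[0],C[1],z0])[0].astype(int); big=cv2.resize(im,None,fx=4,fy=4,interpolation=2)
    for Q in disc_polys(45): cv2.polylines(big,[((proj(p,local(Q,C[0],C[1],y-np.pi,z0))+.5)*4).astype(int)],True,(0,0,255))
    u,v=4*c; o.append(big[max(v-260,0):v+260,u-195:u+195])
cv2.imwrite('pics/p1.png',np.hstack(o))
E
```

```text
clock: 6.5
eef_pos: [615.1, 182.6, 173.3]
eef_rot: [-3.139, 0.002, 1.26]
wrist_force: [-1.4, 0.0, -3.1]
finger_gap: 13.8
finger_force: 50.0
clock: 6.9
eef_pos: [615.1, 183.7, 175.9]
eef_rot: [-3.142, -0.0, 1.264]
wrist_force: [-0.3, -0.2, -2.6]
finger_gap: 13.6
finger_force: 50.0
[615.06603251 183.72881651 175.92194215] 1.2639604206963555 13.601130392646377 [-0.33487583 -0.21847683 -2.60422315]
[589.39230597 102.69882351   0.        ] 159.921942149736
```

View pics/p1.png

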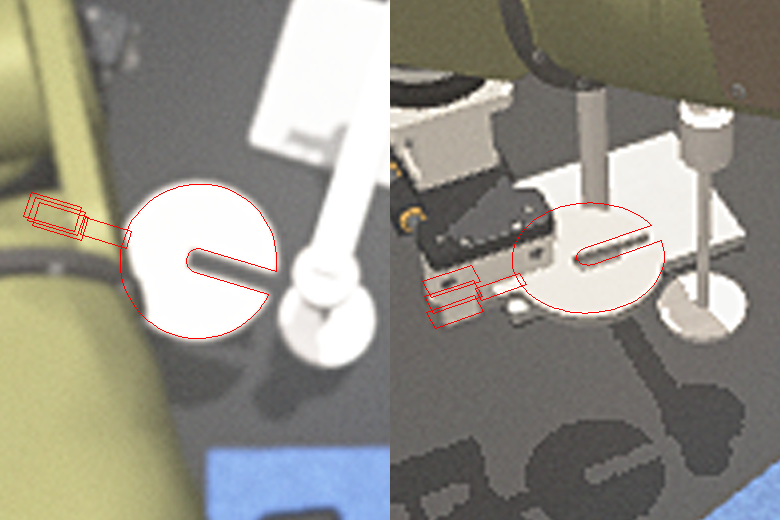

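Run:
```python
from h import *; from cell import manip
S,T=[manip.camera_params(n) for n in('side','top')]
g=cv2.imread('pics/side0.png',0).astype(float)
# rod columns in rows 160..180
for v in(160,166,172,178):
    r=g[v,322:342]; print(v,r.astype(int))
for q in((566,30),(567,29.2),(564.5,31.5)):
    print(q,proj(S,[[*q,z] for z in(200,170,140,110,90)]).round(1).tolist())
g=cv2.imread('pics/top0.png',0)
print(g[196,300:342]);print(g[180:212,321]);
t=np.linspace(0,2*np.pi,9)[:-1]
for q in((566,30),(567,29.2),(564.5,31.5)): print(proj(T,np.c_[q[0]+28*np.cos(t),q[1]+28*np.sin(t),90+0*t]).round(1).tolist())
```

```text
160 [241 241 241 240 241 243 253 178 156 157 136 103 106 112 109 114 109 110
 113 110]
166 [240 240 240 240 241 244 251 177 156 143 205 249 245 252 238 100 101 110
 108 114]
172 [241 240 240 241 241 243 253 178 153 145 201 251 244 244 246 250 252 252
 255 109]
178 [242 216 150 120 123 129 125 160 164 159  82  72  74 114 114 107 110 108
 111 110]
(566, 30) [[330.6, 158.2], [330.4, 167.2], [330.2, 175.9], [330.1, 184.2], [329.9, 189.6]]
(567, 29.2) [[330.5, 157.8], [330.3, 166.8], [330.2, 175.5], [330.0, 183.8], [329.9, 189.2]]
(564.5, 31.5) [[330.6, 158.8], [330.4, 167.8], [330.2, 176.5], [330.0, 184.8], [329.9, 190.2]]
[120 119 123 117 123 119 117 115  98 123 187 237 247 248 247 245 244 245
 252 255 255 255 255 255 255 255 255 255 255 255 255 255 177 123 118 122
 124 124 119 124 126 123]
[245 251 255 255 255 255 255 255 228 173 193 226 254 255 255 255 255 255
 255 255 255 255 255 218 116  90  90  86  91  93  98 109]
[[320.1, 180.2], [312.2, 183.5], [309.0, 191.4], [312.3, 199.3], [320.4, 202.5], [328.3, 199.1], [331.5, 191.2], [328.1, 183.3]]
[[320.4, 179.8], [312.5, 183.1], [309.3, 191.0], [312.7, 198.9], [320.7, 202.1], [328.6, 198.7], [331.8, 190.8], [328.4, 182.9]]
[[319.5, 180.8], [311.6, 184.1], [308.4, 192.0], [311.7, 199.9], [319.8, 203.1], [327.7, 199.7], [330.9, 191.8], [327.5, 183.9]]
```

```bash
python3 -m creep '[[-1,[0,0,2],0],[-1,[0,0,4],0],[-1,[0,0,5.5],0],[-1,[0,0,6],0],[-1,[-1,0,6],0],[-1,[-2,0,6],0],[-1,[-2.8,0,6],0],[-1,[-3.4,0,6],0],[-1,[-4,0,6],0],[-1,[-4,0,6],0],[-1,[-4,0,6],0]]'
python3 - <<'E'
from h import *; from cell import manip
P,y,s=st();print(P,y,s['finger_gap'],s['wrist_force'])
d=P[:2]-[566.3,29.3];print('along',d@[.3,.954],'lat',d@[.954,-.3])
o=[]
C=local([-85,0,0],P[0],P[1],y)[0]; z0=P[2]-16; print(C,z0)
for n in('top','side'):
    p=manip.camera_params(n);im=manip.camera(n)[:,:,::-1].copy();cv2.imwrite(f'pics/{n}2.png',im)
    c=proj(p,[C[0],C[1],z0])[0].astype(int); big=cv2.resize(im,None,fx=5,fy=5,interpolation=2)
    u,v=5*c; o.append(big[max(v-260,0):v+260,u-195:u+195])
cv2.imwrite('pics/p2.png',np.hstack(o))
E
```

```text
clock: 8.1
eef_pos: [603.2, 145.3, 116.1]
eef_rot: [3.141, -0.0, 1.262]
wrist_force: [1.0, 0.9, -2.8]
finger_gap: 13.3
finger_force: 50.0
[603.207963   145.29144543 116.13196458] 1.2623725284837168 13.333236114779732 [ 1.0382579   0.87680336 -2.84347546]
along 121.72822784161733 lat 0.4127630686912056
[577.40560199  64.30232168   0.        ] 100.13196458110366
```

View pics/p2.png

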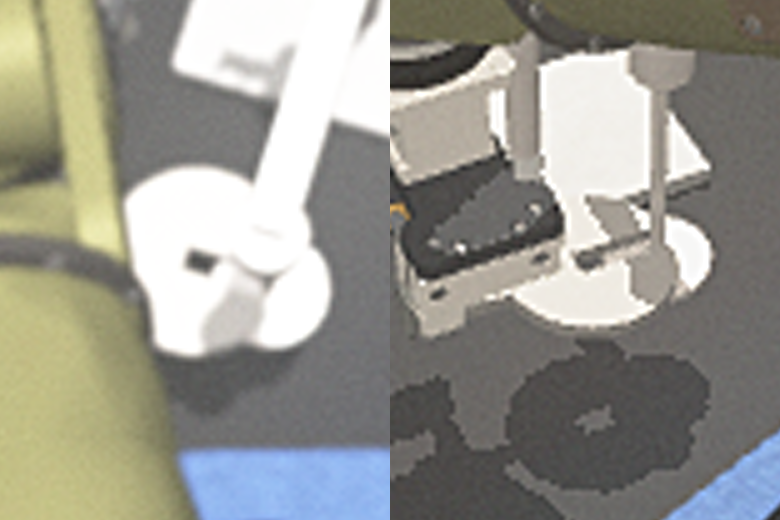

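```bash
python3 -m creep '[[-1,[-1,0,0],0],[-1,[-2,0,0],0],[-1,[-3,0,0],0],[-1,[-3.6,0,0],0],[-1,[-3.6,0,0],0],[-1,[-3.6,0,0.3],0],[-1,[-3.6,0,0.6],0],[-1,[-3.6,0,0.7],0],[-1,[-3.6,0,0.7],0]]'
python3 - <<'E'
from h import *
P,y,s=st();print(P,y,s['finger_gap'],s['wrist_force'],s['moment'])
d=P[:2]-[566.3,29.3];print('along',d@[.3,.954],'lat',d@[.954,-.3])
E
```

```text
clock: 9.1
eef_pos: [592.5, 111.4, 109.4]
eef_rot: [3.141, -0.0, 1.263]
wrist_force: [0.4, 2.2, 3.7]
finger_gap: 13.6
finger_force: 50.0
[592.53513785 111.38209653 109.39816326] 1.263065124711681 13.628336636181531 [0.36742303 2.20669735 3.65173517] [ 0.01372915  0.03346992 -0.11145418]
along 86.17686144127923 lat 0.4036925553464812
```

```bash
python3 -m creep '[[-1,[0,0,0.05],0],[-1,[0,0,0.1],0],[-1,[0,0,0.1],0]]'; python3 -m creep '[[-1,[0,0,0.05],0],[-1,[0,0,0.1],0],[-1,[0,0,0.1],0]]'
python3 - <<'E'
from h import *
P,y,s=st();print(s['moment'])
from cell import manip
im=manip.camera('side')[:,:,::-1];cv2.imwrite('pics/side3.png',im);cv2.imwrite('pics/p3.png',cv2.resize(im[130:230,260:380],None,fx=5,fy=5,interpolation=2))
E
```

```text
clock: 9.4
eef_pos: [592.5, 111.3, 108.3]
eef_rot: [3.141, -0.001, 1.263]
wrist_force: [1.4, 5.1, 5.8]
finger_gap: 13.6
finger_force: 50.0
clock: 9.7
eef_pos: [592.4, 111.2, 107.1]
eef_rot: [3.141, -0.0, 1.263]
wrist_force: [1.7, 3.9, 5.0]
finger_gap: 13.4
finger_force: 50.0
[ 0.29851391 -0.12880145  0.05782014]
```

View pics/p3.png

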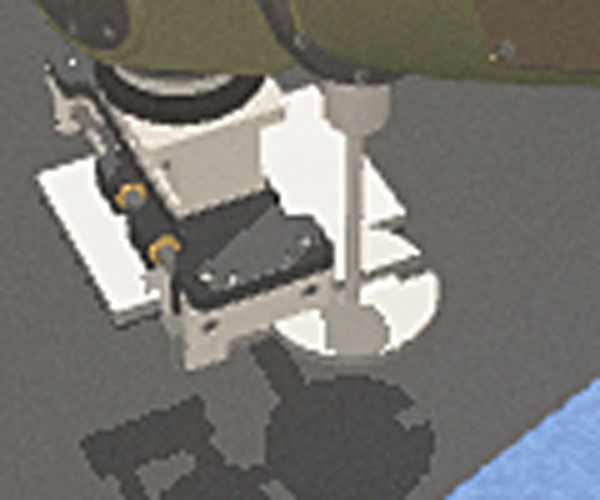

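```bash
python3 -m creep '[[-1,[0,0,0.05],0],[-1,[0,0,0.1],0],[-1,[0,0,0.1],0]]'; python3 -m creep '[[-0.65,[0,0,0],0],[-0.6,[0,0,0],0],[-0.5,[0,0,0],0],[-0.4,[0,0,0],0],[-0.4,[0,0,0],0],[-0.4,[0,0,0],0]]'
python3 - <<'E'
from h import *
P,y,s=st();print(P,y,s['joints'])
E
```

```text
clock: 10.05
eef_pos: [592.4, 111.1, 106.1]
eef_rot: [3.141, -0.0, 1.263]
wrist_force: [1.6, 3.2, 4.5]
finger_gap: 13.3
finger_force: 50.0
clock: 10.65
eef_pos: [592.2, 110.9, 105.9]
eef_rot: [-3.141, 0.0, 1.262]
wrist_force: [0.2, 0.7, -0.2]
finger_gap: 28.2
finger_force: 0.0
[592.17210847 110.93859539 105.87626741] 1.2624773654749235 [ 1.24415323e-01  5.25511783e-01  1.48022832e+00 -1.83703443e-05
  1.13601622e+00  4.32742030e-01]
```

```bash
python3 -m creep '[[-0.4,[0,0,-1],0],[-0.4,[0,0,-3],0],[0,[0,0,-6],0],[0.5,[0,0,-9],0],[1,[3,0,-10],0],[1,[6,0,-10],0],[1,[6,-4,-10],0],[1,[6,-8,-10],0],[1,[6,-12,-10],0],[1,[6,-16,-10],0],[1,[6,-16,-10],0],[1,[6,-16,-10],0]]'
python3 - <<'E'
from h import *; from cell import manip
P,y,s=st();print(P,y)
o=[];C=(566.3,29.3)
for n in('top','side'):
    p=manip.camera_params(n);im=manip.camera(n)[:,:,::-1].copy();cv2.imwrite(f'pics/{n}4.png',im)
    c=proj(p,[C[0],C[1],98])[0].astype(int); big=cv2.resize(im,None,fx=5,fy=5,interpolation=2)
    for Q in disc_polys(45): cv2.polylines(big,[((proj(p,local(Q,*C,1.263-np.pi,90))+.5)*5).astype(int)],True,(0,0,255))
    u,v=5*c; o.append(big[max(v-260,0):v+260,u-195:u+195])
cv2.imwrite('pics/p4.png',np.hstack(o))
E
```

```text
clock: 11.85
eef_pos: [458.0, 217.0, 207.1]
eef_rot: [3.14, -0.001, 1.264]
wrist_force: [0.9, -0.0, 0.1]
finger_gap: 94.3
finger_force: 0.0
[458.03780726 217.01325862 207.13025367] 1.2635474206046005
```

View pics/p4.png

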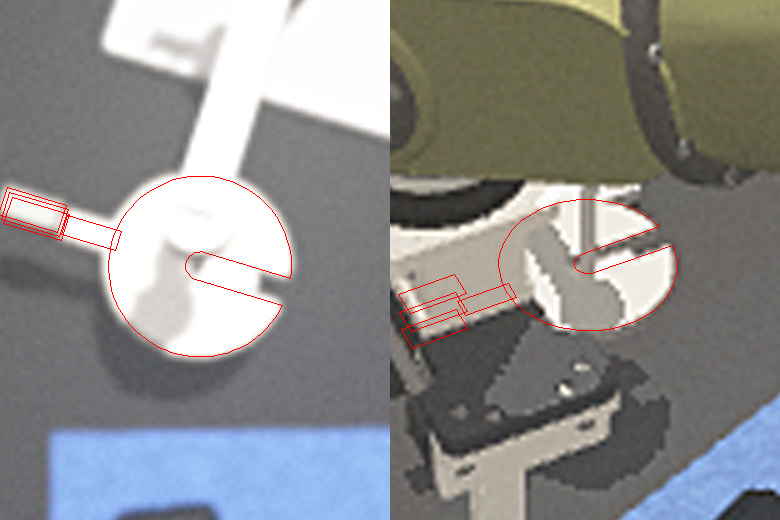

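Run:
```python
from h import *
P,y,s=st()
print(shift(P,y,[410,0,207],.8),shift(P,y,[428,-259,140],.245))
```

```text
[-22.11   1.93  -0.06   5.29] [-46.24  11.51   6.64  11.65]
```

```bash
python3 -m creep '[[1,[-4.5,0.4,0],1],[1,[-9,0.8,0],2],[1,[-13.5,1.2,0],3],[1,[-18,1.6,0],4],[1,[-22.1,2,0],5.3],[1,[-27,4,0],6.8],[1,[-32,6,1],8.3],[1,[-36.5,8,2],9.8],[1,[-41,10,4],11],[1,[-45,11,6],11.6],[1,[-46.2,11.5,6.6],11.6],[1,[-46.2,11.5,6.6],11.6]]'
python3 - <<'E'
from h import *; from cell import manip
manip.camera('side')
p=manip.camera_params('wrist'); im=manip.camera('wrist')[:,:,::-1].copy()
P,y,s=st();print(P,y)
hsv=cv2.cvtColor(im,cv2.COLOR_BGR2HSV)
x0=[510,-238,.245]
m=((hsv[:,:,2]>150)&(hsv[:,:,1]<70)).astype(np.uint8); k=(render(p,34,*x0)>0).astype(np.uint8); k=cv2.dilate(k,np.ones((25,25)))
q,f=fit(p,m*k,34,x0);print(q,f,(m*k).sum())
g=local([-85,0,22],*q)[0];print(g,shift(P,y,[g[0],g[1],17],q[2]))
for Q in disc_polys(34): cv2.polylines(im,[proj(p,local(Q,*q)).astype(int)],True,(0,0,255))
cv2.imwrite('pics/w5.png',im)
E
```

```text
clock: 13.15
eef_pos: [426.6, -261.0, 138.2]
eef_rot: [-3.14, 0.002, 0.246]
wrist_force: [-0.3, 0.7, 0.3]
finger_gap: 94.1
finger_force: 0.0
[ 427.35130656 -258.75195407  139.85677268] 0.2491111103953454
[ 5.08208856e+02 -2.39121448e+02  2.18364984e-01] 132.4514913940406 4626
[ 425.22735493 -257.53531463   22.        ] [-0.18 -0.17 12.29  0.35]
```

View pics/w5.png

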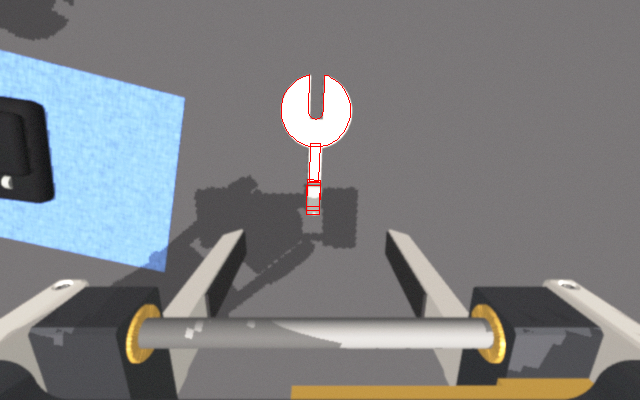

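```bash
python3 -m creep '[[1,[-0.15,-0.15,4],0.2],[1,[-0.15,-0.15,8],0.2],[1,[-0.15,-0.15,10.5],0.2],[1,[-0.15,-0.15,11.8],0.2],[0.5,[-0.15,-0.15,12.3],0.2],[0,[-0.15,-0.15,12.3],0.2],[-1,[-0.15,-0.15,12.3],0.2],[-1,[-0.15,-0.15,12.3],0.2],[-1,[-0.15,-0.15,12.3],0.2],[-1,[-0.15,-0.15,12.3],0.2],[-1,[-0.15,-0.15,12.3],0.2],[-1,[-0.15,-0.15,12.3],0.2]]' 50
python3 -m creep '[[-1,[0,0,0],0],[-1,[0,0,0],0],[-1,[0,0,0],0],[-1,[0,0,0],0],[-1,[0,0,0],0]]'
```

```text
clock: 14.45
eef_pos: [425.5, -257.4, 17.0]
eef_rot: [3.142, -0.0, 0.233]
wrist_force: [0.1, -0.5, -0.1]
finger_gap: 33.1
finger_force: 0.0
clock: 14.95
eef_pos: [425.6, -257.3, 17.0]
eef_rot: [3.142, -0.0, 0.233]
wrist_force: [-0.1, 0.1, -0.1]
finger_gap: 14.1
finger_force: 50.0
```

```bash
python3 -m creep '[[-1,[0,0,-2],0],[-1,[0,0,-6],0],[-1,[0,0,-10.5],0],[-1,[0,0,-15],0],[-1,[0,0,-15.3],0],[-1,[0,0,-15.3],0]]'
python3 - <<'E'
from h import *
P,y,s=st();print(shift(P,y,[518.3,-123.3,170],1.263))
E
```

```text
clock: 15.55
eef_pos: [425.6, -257.4, 170.3]
eef_rot: [3.141, -0.001, 0.233]
wrist_force: [0.4, 0.2, -2.5]
finger_gap: 13.7
finger_force: 50.0
[ 12.11 -10.91   0.03 -11.81]
```

```bash
python3 -m creep '[[-1,[1,-1,0],-1],[-1,[2.5,-2.2,0],-2.2],[-1,[4,-3.5,0],-3.5],[-1,[5.5,-5,0],-5],[-1,[7,-6.3,0],-6.4],[-1,[8.5,-7.6,0],-7.8],[-1,[10,-9,0],-9.2],[-1,[11.2,-10,0],-10.5],[-1,[12,-10.8,0],-11.5],[-1,[12.1,-10.9,0],-11.8],[-1,[12.1,-10.9,0],-11.8],[-1,[12.1,-10.9,0],-11.8]]'
python3 - <<'E'
from h import *; from cell import manip
manip.read_state()
im2={n:manip.camera(n)[:,:,::-1].copy() for n in('top','side')}
P,y,s=st();print(P,y,s['wrist_force'])
d=P[:2]-[566.3,29.3];print('along',d@[.3,.954],'lat',d@[.954,-.3])
C=local([85,0,0],P[0],P[1],y)[0];z0=P[2]-17;o=[]
for n,im in im2.items():
    p=manip.camera_params(n);cv2.imwrite(f'pics/{n}6.png',im)
    c=proj(p,[C[0],C[1],z0])[0].astype(int); big=cv2.resize(im,None,fx=4,fy=4,interpolation=2)
    for Q in disc_polys(34): cv2.polylines(big,[((proj(p,local(Q,C[0],C[1],y,z0))+.5)*4).astype(int)],True,(0,0,255))
    u,v=4*c; o.append(big[max(v-260,0):v+260,u-195:u+195])
cv2.imwrite('pics/p6.png',np.hstack(o))
E
```

```text
clock: 16.75
eef_pos: [517.6, -123.7, 169.2]
eef_rot: [-3.14, 0.0, 1.26]
wrist_force: [0.3, 0.1, -1.4]
finger_gap: 13.4
finger_force: 50.0
[ 517.80384217 -123.82064251  169.65817307] 1.2605224207224603 [ 0.33723005 -0.4831545  -2.1195078 ]
along -160.62594030440772 lat -0.32914181493365646
```

View pics/p6.png

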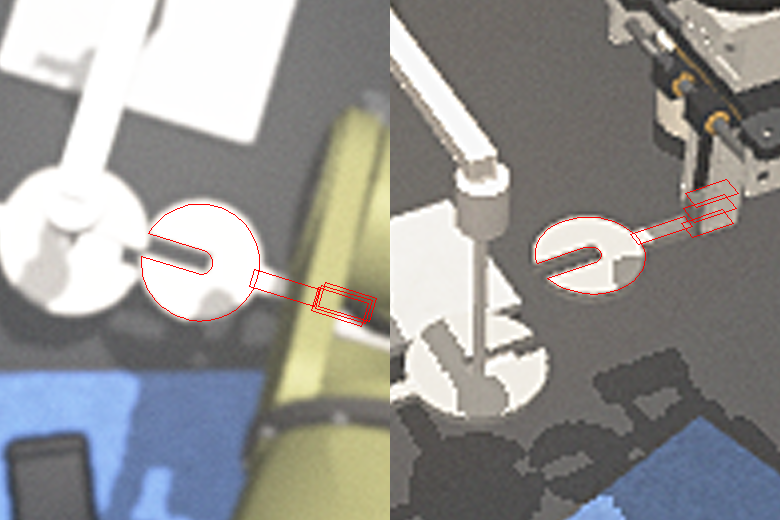

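```bash
python3 -m creep '[[-1,[0,0,2],0],[-1,[0,0,4],0],[-1,[0,0,4.4],0],[-1,[1,0,4.4],0],[-1,[2,0,4.4],0],[-1,[3,0,4.4],0],[-1,[3.8,0,4.4],0],[-1,[4.4,0,4.4],0],[-1,[5,0,4.4],0],[-1,[5,0,4.4],0],[-1,[5,0,4.4],0]]'
```

```text
clock: 17.95
eef_pos: [533.3, -75.7, 125.9]
eef_rot: [-3.142, 0.0, 1.263]
wrist_force: [-0.6, -0.3, -2.9]
finger_gap: 13.7
finger_force: 50.0
```

```bash
python3 -m creep '[[-1,[0.7,0,0],0],[-1,[1.4,0,0],0],[-1,[2,0,0],0],[-1,[2.5,0,0],0],[-1,[2.5,0,0.3],0],[-1,[2.5,0,0.5],0],[-1,[2.5,0,0.6],0],[-1,[2.5,0,0.6],0]]'
python3 -m creep '[[-1,[0,0,0.05],0],[-1,[0,0,0.1],0],[-1,[0,0,0.1],0]]'
```

```text
clock: 18.75
eef_pos: [540.7, -52.1, 119.7]
eef_rot: [-3.141, 0.0, 1.262]
wrist_force: [-0.6, 0.8, -1.4]
finger_gap: 13.7
finger_force: 50.0
clock: 19.05
eef_pos: [540.9, -51.9, 118.9]
eef_rot: [-3.142, -0.0, 1.262]
wrist_force: [-0.4, -0.6, -2.1]
finger_gap: 13.6
finger_force: 50.0
```

Expected contact near TCP z ≈ 115–117; continue in 1 mm steps.

```bash
for i in 1; do :; done; python3 -m creep '[[-1,[0,0,0.05],0],[-1,[0,0,0.1],0],[-1,[0,0,0.1],0]]'; python3 -m creep '[[-1,[0,0,0.05],0],[-1,[0,0,0.1],0],[-1,[0,0,0.1],0]]'; python3 -m creep '[[-1,[0,0,0.05],0],[-1,[0,0,0.1],0],[-1,[0,0,0.1],0]]'
```

```text
clock: 19.35
eef_pos: [540.9, -51.9, 117.9]
eef_rot: [-3.141, -0.0, 1.263]
wrist_force: [-0.3, -0.4, -1.8]
finger_gap: 14.0
finger_force: 50.0
clock: 19.65
eef_pos: [540.9, -51.9, 116.9]
eef_rot: [-3.142, 0.0, 1.263]
wrist_force: [-0.4, 0.8, -2.3]
finger_gap: 13.6
finger_force: 50.0
clock: 19.95
eef_pos: [540.8, -51.9, 115.9]
eef_rot: [-3.141, 0.0, 1.263]
wrist_force: [0.3, -0.5, -0.6]
finger_gap: 13.5
finger_force: 50.0
```

```bash
python3 -m creep '[[-1,[0,0,0.05],0],[-1,[0,0,0.1],0],[-1,[0,0,0.1],0]]'; python3 -m creep '[[-1,[0,0,0.03],0],[-1,[0,0,0.06],0],[-1,[0,0,0.06],0]]'
```

```text
clock: 20.25
eef_pos: [540.9, -51.9, 115.0]
eef_rot: [3.141, -0.0, 1.262]
wrist_force: [0.5, 0.4, -0.5]
finger_gap: 13.3
finger_force: 50.0
clock: 20.55
eef_pos: [541.0, -52.0, 114.7]
eef_rot: [3.141, -0.0, 1.262]
wrist_force: [-2.1, -1.4, 3.9]
finger_gap: 13.6
finger_force: 50.0
```

Contact reached; release gently and back off.

```bash
python3 -m creep '[[-0.65,[0,0,0],0],[-0.6,[0,0,0],0],[-0.5,[0,0,0],0],[-0.4,[0,0,0],0],[-0.4,[0,0,0],0],[-0.4,[0,0,0],0]]'; python3 -m creep '[[-0.4,[0,0,-1],0],[-0.4,[0,0,-3],0],[-0.4,[0,0,-6],0],[0,[0,0,-9],0],[0,[-3,0,-10],0],[0,[-7,0,-10],0],[0,[-11,0,-10],0],[0,[-15,0,-10],0],[0,[-18,0,-10],0],[0,[-18,0,-10],0],[0,[-18,0,-10],0]]'
python3 - <<'E'
from h import *; from cell import manip
P,y,s=st();print(P,y,s['wrist_force'])
C=(566.3,29.3)
for n in('top','side'):
    p=manip.camera_params(n);im=manip.camera(n)[:,:,::-1].copy();cv2.imwrite(f'pics/{n}7.png',im)
    old=cv2.imread(f'pics/{n}4.png',0).astype(float); g=cv2.cvtColor(im,cv2.COLOR_BGR2GRAY)
    # 2 candidates compare: arm of each disc visible, brightness along predicted arm/block midlines and just beside
    for nm,r,yaw,z0 in(('L',45,1.263-np.pi,90),('S',34,1.263,98)):
        L=[]
        for off in(-16,-12,-9,-5,0,5,9,12,16):
            q=proj(p,local([[-x,off,8] for x in(50,56,62)],*C,yaw,z0)); L.append(int(np.mean([g[int(round(v)),int(round(u))] for u,v in q])))
        E=[]
        for x in range(76,118,4):
            u,v=proj(p,local([-x,0,26],*C,yaw,z0))[0]; E.append(int(g[int(round(v)),int(round(u))]))
        print(n,nm,'arm across',L,'block along 76..',E)
E
```

```text
clock: 21.15
eef_pos: [540.9, -51.9, 114.3]
eef_rot: [-3.142, -0.0, 1.263]
wrist_force: [-0.4, 0.3, 0.3]
finger_gap: 28.2
finger_force: 0.0
clock: 22.25
eef_pos: [486.2, -223.5, 214.9]
eef_rot: [3.141, -0.0, 1.261]
wrist_force: [-0.4, 1.0, -0.6]
finger_gap: 47.2
finger_force: 0.0
[ 486.22395433 -223.51056225  214.87238397] 1.2613375849750037 [-0.36184776  1.00288143 -0.64650053]
top L arm across [116, 115, 137, 253, 255, 255, 181, 128, 117] block along 76.. [244, 250, 248, 248, 248, 247, 224, 143, 110, 111, 110]
top S arm across [120, 124, 203, 255, 255, 239, 132, 113, 116] block along 76.. [250, 249, 250, 249, 250, 246, 228, 117, 112, 115, 116]
side L arm across [78, 100, 115, 163, 242, 224, 68, 75, 82] block along 76.. [224, 218, 216, 219, 219, 223, 236, 98, 115, 107, 109]
side S arm across [109, 102, 132, 250, 243, 165, 115, 117, 107] block along 76.. [222, 218, 218, 218, 220, 233, 144, 104, 110, 106, 110]
```

```bash
python3 -c "
from cell import manip
print(manip.sign_off())"
```

```text
the job is handed in; nothing more can be done
None
```

The large disc is on the pan with the small one on top, slot facing the opposite way; both were let go, measured within about 2 mm of the rod, and the job was handed in at about 22 s. Its verdict was not shown. I viewed 11 pictures, one over the limit of 10.

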